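# Release the cam lock and clamp the end caps

### The arm

A 7-joint arm with a two-finger parallel gripper is mounted at the origin on a cart in front of the work surface, level with it; the furniture and walls round the work are solid. World frame = base frame: x ahead of the robot, y to its left, z up, the work surface at z = 0. Lengths are in m, angles in degrees, forces in N, time in s.
With the tool pointing down it reaches from about 0.35 to 0.9 m from the base axis. Payload 7.2 kg.
Tool frame: the origin (TCP) lies midway between the tips of the shut fingers; the grasp point (between the pads) lies 19 mm behind it; z points along the fingers, y is the direction in which the jaws open and shut (so a half turn about z gives the same grasp; the last joint's range is limited). The gripper opens to 85 mm and grips with 20 to 120 N. Pads are 22 mm wide; open, the fingers measure 114 mm over their backs; the gripper's body (76 mm by 85 mm) begins 54 mm behind the grasp point. The pads swing forward as they close: fully open they stand 13 mm farther back than shut.
Start: joints at [-78.22, 23.554, -0.728, 91.456, 0.321, 64.991, -4.71], TCP at [0.169, 0.602, 0.231] pointing down, gripper open.
Joint ranges: [-169.25, 169.25], [-16.82, 113.86], [-84.01, 82.57], [7.8, 145.47], [-59.2, 239.2], [7.22, 106.19], [-163.78, 163.78]. Speed limits (degrees/s): [136.94, 136.94, 172.46, 172.46, 180, 180, 180].

### API

Orientations are given as [roll, pitch, yaw] about the fixed x, y, z axes, in that order (R = Rz(yaw) Ry(pitch) Rx(roll)).
In Python, from workcell import sensors, viewer, r gives the robot as it stands.
- The arm moves only by the shell command python3 -m pendant 'ROWS' [FORCE]. ROWS is JSON, a list of rows, each a list of 3 entries, a list of its own where there are three numbers: the shift along the tool's x, y, z in m, then the turn, a rotation vector about the tool's x, y, z in degrees, then the finger opening in m, from 0 to 0.0854. A call has exactly 5 rows; each row is the pose to reach, as a shift and turn from the pose commanded when the call began, along the tool's axes at that moment; what a row does not reach only later rows make up. A row lasts 1/12 s, in which the tool goes at most 41.7 mm and 7.16 degrees, less where a joint would pass 70% of its speed; a pose out of reach is approached as far as the arm can. A call with a gripper value outside its range is refused whole. The fingers move at their own pace and stop on an object; FORCE is the grip in N (left out, the last holds). Time passes only in rows, so rows that repeat a pose let the fingers close, or fill a call up. It gives the time, the measured TCP pose, the force and the opening at its end, in the units of the state.
- sensors.get_state(): the state, without advancing time (a new reading comes with each control period).
- viewer.camera(name): name is "scene" or "top" or "wrist"; returns a dict with "frame" (400x640x3 uint8, red, green, blue), "fx", "fy", "cx", "cy" (pixels), "cam_to_world" (4x4, takes a point from camera to world coordinates); the wrist camera has in their place "T_tool_cam" (4x4, takes a point from camera to tool coordinates, whose origin is the TCP and whose axes are the flange's). Camera axes: x right, y down, z forward; pixel columns grow to the right and rows downward; lengths in m; the calibration is good to about 2 mm. The wrist camera is an equidistant fisheye: a pixel r from the principal point sees the ray r / f radians off the axis. A picture is of the moment at which its call begins: read the wrist's pose just before it. There is no depth.
- r.close_job(): hands the job in, once; it reports no verdict.
The state is a dict: "time_s": time; "qpos": joint angles; "joint_vel": joint speeds; "joint_efforts": joint torques, N m; "ee_pos": TCP position; "eef_rot": TCP orientation; "ft_force": force on the tool from outside, world axes, zero at the start; "wrist_torque": the same for the moment, N m; "opening": finger opening in m.
Only numpy, scipy, OpenCV 4.12 (cv2) and the standard library are available. Lean on these libraries where they do the work, as an engineer would, in place of code of your own. Each camera call takes 0.05 s, during which the arm holds its last target.

### The job

Clamp the loose stack of end caps in the aluminium fixture: first swing the cam lever round until it points straight forward along the slide, so that the low side of the eccentric cam faces the roller, and only then push the slide forward by its upright plate until the caps sit fully home in the V stop. Do it all by pushing with the fingertips: grip and lift nothing, do not touch the caps yourself, and leave the things around the fixture alone.

Things in the scene. Friction and masses are not known exactly. Their poses are not given: they have to be found in the camera images.
- fixture: Aluminium base plate, 200 x 175 x 10 mm, fixed to the table, with the cam, slide and V stop on it. Origin on the table under the slide's centre line; fixture x is the direction the slide is pushed (forward, roughly away from the robot), y is to the left (the cam's side), z up. The plate spans x -102 to +98 mm and y -55 to +120 mm. Its place and yaw vary.
- cam (a joint): Angle of the cam lever, rad, counter-clockwise from above: 0 = lever straight forward (fixture +x), low side to the roller, slide free; about 3 = lever back, high side blocks the slide. Starts at 2.1 to 2.8; push the lever clockwise (from above), round the left, to reach 0. Stops at -0.5 and 3.0. It stays where left; about 4.5 N at the pin turns it; pushing the slide does not.
- cam_axis (a point): Centre of the cam's pivot on its top, 46 mm above the table, at x 0, y +75 mm in the fixture. The cam is a steel disc of 56 mm diameter, 22 to 36 mm above the table, set 13 mm off its pivot towards the lever.
- lever_pin (a point): Top centre of the black upright pin at the end of the cam lever: 14 mm diameter, rising from 46 mm to 88 mm above the table, 75 mm from the cam axis. The lever bar itself lies 38 to 45 mm above the table.
- slide (a joint): Travel of the follower slide along fixture +x, m: 0 = fully back (start); about 0.025 = caps clamped in the V stop. Stiff end stops; about 3 N moves it, a little more with the caps; it stays where it is left. With the cam's high side at the roller it is blocked within about 10 mm.
- push_plate (a point): Centre of the rear face of the slide's upright push plate, 45 mm above the table; the plate is 60 mm wide, 12 mm thick, 12 to 68 mm above the table, and faces back along fixture -x. With the slide back it lies at x -102 mm, y 0 in the fixture.
- roller (a point): Top centre of the aluminium follower roller (16 mm diameter) on the slide's side arm, 36 mm above the table, at y +75 mm in the fixture, behind the cam.
- caps_center (a point): Centre, half-way up, of the loose stack of plated end caps (64 mm diameter, 25 mm high, one piece) lying on the base plate between the slide's jaw and the V stop. Seated home in the V it is at x +37 mm, y 0 in the fixture, 22 mm above the table; it starts 6 to 18 mm short of that.
- bearing_spot (a point): Centre of a loose ball bearing (48 mm diameter, 9 mm high) lying on the table to the left of the fixture: leave alone.
- screwdriver_spot (a point): Middle of a loose screwdriver (205 mm long, 30 mm high) lying on the table to the right of the fixture, along it: leave alone.
There are look-alikes about, which are no part of the job. Leave any blue, green or turquoise look-alike of the part that bears caps_center alone.

How it is judged (in metres and radians):
On the way, in this order (a step that is already met when the one before it is completed fails the run):
1. the cam lever points straight forward (within 0.3 rad), the slide still back (less than 12 mm forward) (value of joint cam between -0.3 and 0.3 rad and value of joint slide below 0.012 m), for 0.2 s.
2. the slide is fully forward (21 mm or more) (value of joint slide above 0.021 m), for 0.2 s.
At the end, for the whole second after the job is handed in: The cam lever points straight forward within 0.3 rad, the slide is at least 21 mm forward and at rest, and the caps lie flat, seated in the V stop (centre within about 4.5 mm of home along the slide and 5 mm across) (value of joint cam between -0.3 and 0.3 rad and value of joint slide above 0.021 m and x of caps_center in the frame of fixture between 0.0325 and 0.042 m and y of caps_center in the frame of fixture between -0.005 and 0.005 m and z of caps_center in the frame of fixture below 0.027 m and angle between caps_center's own z axis and vertical below 0.1 rad and velocity of joint slide below 0.005 m/s); the robot touches nothing.
It fails at once if the slide is forced forward past 12 mm while the cam is not yet near its low point (value of joint slide above 0.012 m and value of joint cam above 0.6 rad).
It fails at once if the robot touches the stack of caps (contact force between any of the fingers, the arm and caps above 0.5 N).
It fails at once if the stack of caps is lifted more than 8 mm (z of caps_center in the frame of fixture above 0.0305 m).
It fails at once if a loose thing beside the fixture is moved more than 15 mm (distance of any of bearing_spot, screwdriver_spot from where it was at the start of the episode above 0.015 m).
It also fails if it takes over 48 s, if anything falls off the work surface, if the arm or the gripper's body presses on something with over 40 N, if the wrist force passes 120 N, or if a joint passes its speed limit or range.

## Working session

There is one attempt and no reset: what is moved stays moved. The work goes in short steps, Python scripts to look and compute and a shell command to move; the robot and the scene stay as the last step left them, time stands still between calls to the robot, and variables do not carry over. Pictures are saved under pics/ and viewed, and the job is handed in when it is done.

```bash
mkdir -p pics && ls
cat > snap.py <<'E'
from workcell import sensors, viewer, r
import cv2, numpy as np, pickle,sys
def snap(name,tag):
    s=sensors.get_state()
    c=viewer.camera(name)
    c['state']=s
    pickle.dump(c,open(f'pics/{tag}.pkl','wb'))
    cv2.imwrite(f'pics/{tag}.png',c['frame'][:,:,::-1])
    return c
E
python3 - <<'E'
from snap import *
s=sensors.get_state(); print(s)
for n in ['scene','top','wrist']:
    c=snap(n,n+'0'); print(n,{k:v for k,v in c.items() if k not in('frame','state')})
E
```

```text
pics
{'time_s': 0.0, 'qpos': array([-78.22129846,  23.60159018,  -0.7304262 ,  91.50545755,
         0.32042444,  64.98937647,  -4.7109122 ]), 'joint_vel': array([-0.07370794,  0.04847524,  0.00937442,  0.10869424, -0.05918741,
        0.05552084, -0.05503813]), 'joint_efforts': array([ 2.44745461e-04, -6.00608182e+01,  6.82330616e-01, -2.99416226e+01,
        1.37867438e-02,  1.04320486e-02, -5.86117812e-05]), 'ee_pos': array([0.16886209, 0.6012307 , 0.2304257 ]), 'eef_rot': array([-1.79905765e+02,  5.47476930e-03,  1.64315676e+02]), 'ft_force': array([0.08934813, 0.38635611, 0.37602121]), 'wrist_torque': array([ 0.00275492, -0.00025415, -0.04437366]), 'opening': 0.08537242119696546}
scene {'fx': 406.658991068646, 'fy': 406.658991068646, 'cx': 326.5199567820547, 'cy': 194.2345654651457, 'cam_to_world': array([[ 0.86929085, -0.24070096,  0.43173658,  0.16838433],
       [-0.49426177, -0.43426536,  0.75307297, -0.40282101],
       [ 0.00622286, -0.86803032, -0.49647219,  0.51046481],
       [ 0.        ,  0.        ,  0.        ,  1.        ]])}
top {'fx': 457.7320932215664, 'fy': 457
[... 190 characters left out ...]
1,  2.50335792e-02, -4.59927654e-03,
         1.93865819e-01],
       [ 6.41030452e-04, -1.55879880e-01, -9.87775811e-01,
         1.04454676e+00],
       [ 0.00000000e+00,  0.00000000e+00,  0.00000000e+00,
         1.00000000e+00]])}
wrist {'fx': 309.70691628693146, 'fy': 309.70691628693146, 'cx': 318.1047296990659, 'cy': 205.35866830822533, 'T_tool_cam': array([[ 3.34774200e-04, -9.46034335e-01, -3.24066236e-01,
         8.45679495e-02],
       [ 9.99999331e-01,  6.75431955e-04, -9.38721193e-04,
         5.43464680e-04],
       [ 1.10694717e-03, -3.24065705e-01,  9.46033928e-01,
        -1.42716886e-01],
       [ 0.00000000e+00,  0.00000000e+00,  0.00000000e+00,
         1.00000000e+00]])}
```

View pics/scene0.png

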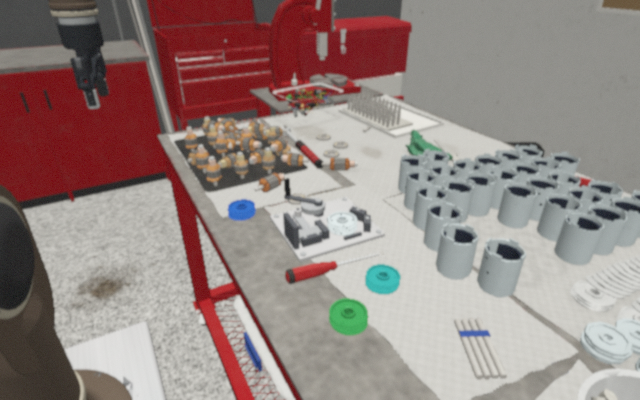

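View pics/top0.png

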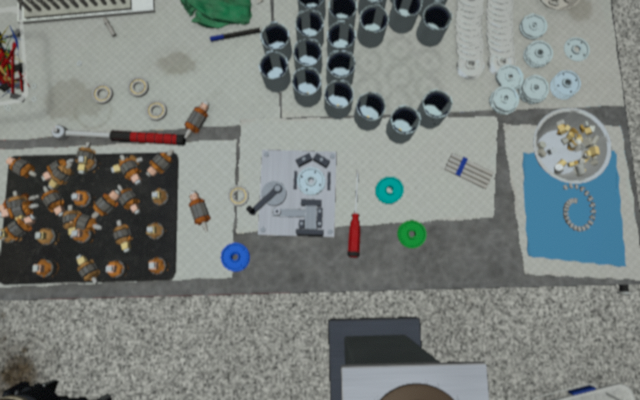

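View pics/wrist0.png

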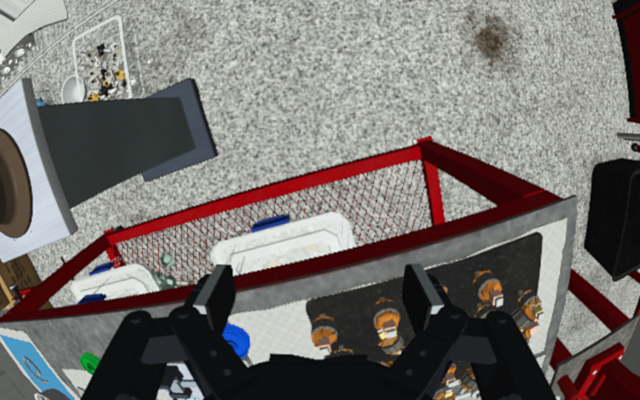

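The top view shows the fixture at about (298,193), its dark lever pin at about (252,211), the silver caps at (312,180) and the push plate at (311,235). The bearing is at (238,196) and the screwdriver at (354,235). The blue (235,257), green (411,234) and turquoise (389,190) discs are the look-alikes, so they stay where they are. Next I'll enlarge the fixture to confirm.

Run:
```python
import cv2
t=cv2.imread('pics/top0.png')[135:255,220:380]
cv2.imwrite('pics/topcrop0.png',cv2.resize(t,None,fx=5,fy=5,interpolation=cv2.INTER_CUBIC))
t=cv2.imread('pics/scene0.png')[170:270,260:400]
cv2.imwrite('pics/scenecrop0.png',cv2.resize(t,None,fx=5,fy=5,interpolation=cv2.INTER_CUBIC))
```

```text
(no output)
```

View pics/topcrop0.png

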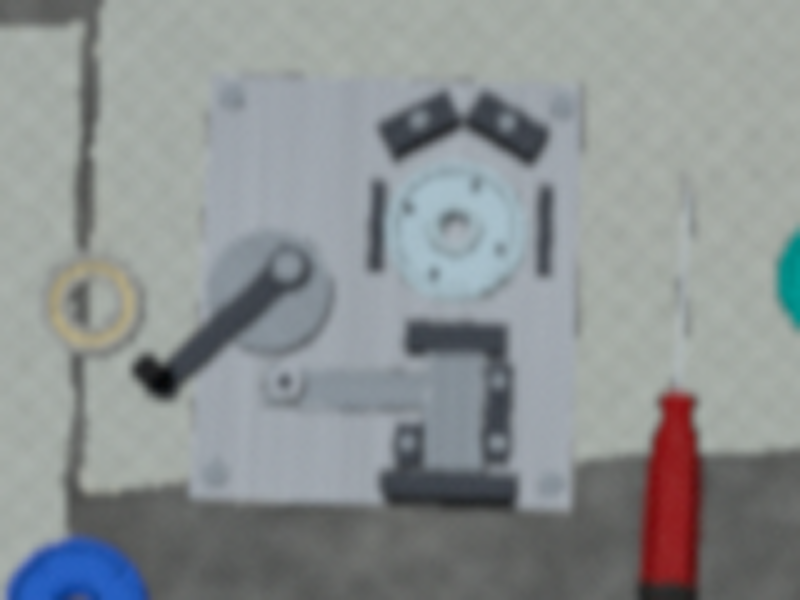

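View pics/scenecrop0.png

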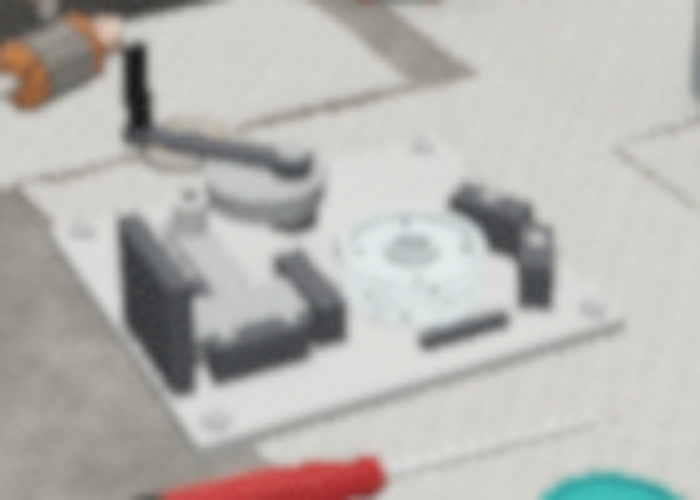

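```bash
cat > geo.py <<'E'
import pickle,numpy as np
def ray(c,u,v,z):
    d=c['cam_to_world'][:3,:3]@np.array([(u-c['cx'])/c['fx'],(v-c['cy'])/c['fy'],1.]); o=c['cam_to_world'][:3,3]
    return o+d*(z-o[2])/d[2]
def proj(c,p):
    T=np.linalg.inv(c['cam_to_world']); q=T[:3,:3]@np.array(p)+T[:3,3]
    return np.array([c['fx']*q[0]/q[2]+c['cx'],c['fy']*q[1]/q[2]+c['cy']])
E
python3 - <<'E'
from geo import *
np.set_printoptions(precision=4,suppress=True)
c=pickle.load(open('pics/top0.pkl','rb'))
f=lambda x,y,z:ray(c,(x+.5)/5-.5+220,(y+.5)/5-.5+135,z)
P=[f(212,78,.01),f(582,82,.01),f(573,512,.01),f(190,498,.01)]
F=np.array([[.098,.12],[.098,-.055],[-.102,-.055],[-.102,.12]])
W=np.array(P)[:,:2]
fc=F-F.mean(0);wc=W-W.mean(0)
yaw=np.arctan2((fc[:,0]*wc[:,1]-fc[:,1]*wc[:,0]).sum(),(fc*wc).sum())
R=np.array([[np.cos(yaw),-np.sin(yaw)],[np.sin(yaw),np.cos(yaw)]])
o=W.mean(0)-R@F.mean(0)
print('origin',o,'yaw',np.degrees(yaw),'res',(W-(F@R.T+o))*1000)
np.savez('fix.npz',o=o,R=R,yaw=yaw)
def fx(p): return R.T@(p[:2]-o)
for n,x,y,z in [('axis',290,265,.046),('caps',455,230,.034),('roller',285,382,.036),('pintop',149,366,.088),('pinbase',166,383,.046),('plateL',383,487,.068),('plateR',518,489,.068),('bearing',93,306,.009)]:
    p=f(x,y,z);print(n,p,'fix',fx(p)*1000)
a=fx(f(149,366,.088))-fx(f(290,265,.046));print(np.arctan2(a[1],a[0]),np.hypot(*a))
s=pickle.load(open('pics/scene0.pkl','rb'))
for n,q,z in [('axis',(0,.075),.046),('caps',(.02,0),.034),('pin',(-.0,0),.0)]:
    w=R@q+o; u=proj(s,[*w,z]); print(n,u,(u-[260,170])*5)
for q in F:
    w=R@q+o; u=proj(s,[*w,.01]); print(u,(u-[260,170])*5)
print('pin fixed angle top in scene',(proj(s,f(149,366,.088))-[260,170])*5)
E
```

```text
origin [0.5404 0.2135] yaw -2.9425374386708216 res [[-2.4585 -1.4437]
 [ 0.2571  1.2302]
 [ 0.2325  1.0339]
 [ 1.9689 -0.8205]]
axis [0.5459 0.2881 0.046 ] fix [ 1.6607 74.7641]
caps [0.5623 0.2149 0.034 ] fix [21.7532  2.4721]
roller [0.495  0.2918 0.036 ] fix [-49.3796  75.8462]
pintop [0.4963 0.344  0.088 ] fix [-50.749  128.0718]
pinbase [0.4946 0.3431 0.046 ] fix [-52.467  127.1058]
plateL [0.4445 0.2473 0.068 ] fix [-97.5808  28.8074]
plateR [0.4422 0.1897 0.068 ] fix [-96.9386 -28.8532]
bearing [0.536  0.3821 0.009 ] fix [-13.0927 168.1092]
2.34770184414313 0.07475617981657226
axis [318.6109 199.804 ] [293.0547 149.0199]
caps [342.2892 218.5722] [411.4458 242.861 ]
pin [333.7541 234.008 ] [368.7703 320.0398]
[346.5049 195.1712] [432.5247 125.8562]
[386.3843 231.8406] [631.9213 309.2028]
[300.4114 258.0097] [202.0571 440.0484]
[269.7298 214.4035] [ 48.6488 222.0175]
pin fixed angle top in scene [139.7243  39.837 ]
```

The crops confirm the part: the silver caps stack (crop 455,230) sits between the jaw and the V blocks. The lever points back-left with its pin at crop (150,367), which gives a cam angle of about 2.35 rad. Projecting the fit into the scene camera agrees (pin top predicted at (140,40), seen at about (135,42)). I'll shut the fingers, go above the pre-contact point with the tool's -x face towards the pin, and then work round the arc.

```bash
cat > plan.py <<'E'
# prints rows (tool-axis shift, turn) for fixture-frame targets (x,y mm, z, yaw deg in fixture)
import numpy as np
from scipy.spatial.transform import Rotation as Ro
from workcell import sensors
d=np.load('fix.npz');o,R,YAW=d['o'],d['R'],np.degrees(d['yaw'])
def show():
    s=sensors.get_state();p=s['ee_pos'];f=R.T@(p[:2]-o)*1000
    print('t %.2f fix x %.1f y %.1f z %.1f fixyaw %.1f F %s op %.3f'%(s['time_s'],*f,p[2]*1000,s['eef_rot'][2]-YAW,np.round(s['ft_force'],1),s['opening']), 'q',np.round(s['qpos'],0))
def rows(T):
    s=sensors.get_state();R0=Ro.from_euler('xyz',s['eef_rot'],degrees=True);p=s['ee_pos']
    for x,y,z,a in T:
        w=np.array([*(R@np.array([x,y])/1000+o),z/1000])
        dl=R0.inv().apply(w-p); q=Ro.from_euler('xyz',[180,0,a+YAW],degrees=True)
        print(np.round(dl,4).tolist(),np.round((R0.inv()*q).as_rotvec(degrees=True),1).tolist())
def arc(th,gap):  # tip centre, tool -x pushing along cw tangent
    t=np.array([np.sin(th),-np.cos(th)]);pin=np.array([0.8,75])+75*np.array([np.cos(th),np.sin(th)])
    c=pin-t*(18+gap); return c[0],c[1],np.degrees(np.arctan2(t[1],t[0]))+180
E
python3 - <<'E'
from plan import *
show()
x,y,a=arc(2.35,14); print(x,y,a); rows([(x,y,150,a),(x,y,55,a)])
E
```

```text
t 0.15 fix x -390.9 y 368.2 z 230.6 fixyaw 167.3 F [0.2 1.1 0.9] op 0.085 q [-78.  24.  -1.  91.   0.  65.  -5.]
-74.67062804732356 105.8736830025596 224.64508185574346
[-0.3663, -0.186, 0.0809] [-0.1, -0.0, -57.4]
[-0.3663, -0.1859, 0.1759] [-0.1, -0.0, -57.4]
```

```bash
python3 -m pendant '[[[-0.03,-0.015,0],[0,0,-5],0],[[-0.065,-0.033,0],[0,0,-11],0],[[-0.1,-0.05,0.01],[0,0,-17],0],[[-0.135,-0.068,0.02],[0,0,-23],0],[[-0.17,-0.086,0.03],[0,0,-29],0]]' && python3 -c "
from plan import *
show();x,y,a=arc(2.35,14);rows([(x,y,150,a)])"
```

```text
time_s: 0.57
ee_pos: [0.3104, 0.4716, 0.2009]
eef_rot: [180.0, 0.0, -166.4]
ft_force: [1.2, 0.7, 0.4]
opening: 0.0256
t 0.57 fix x -243.0 y 245.9 z 200.9 fixyaw -163.4 F [1.2 0.7 0.4] op 0.026 q [-59.  19.  -3. 102.   1.  59.  41.]
[-0.1214, -0.1822, 0.0509] [0.0, 0.0, -28.1]
```

```bash
python3 -m pendant '[[[-0.02,-0.03,0],[0,0,-5],0],[[-0.045,-0.067,0.01],[0,0,-11],0],[[-0.07,-0.105,0.02],[0,0,-17],0],[[-0.095,-0.142,0.035],[0,0,-22],0],[[-0.12,-0.18,0.05],[0,0,-28],0]]' && python3 -m pendant '[[[0,0,0],[0,0,0],0],[[0,0,0],[0,0,0],0],[[0,0,0],[0,0,0],0],[[0,0,0],[0,0,0],0],[[0,0,0],[0,0,0],0]]' && python3 -c "
from plan import *
from snap import snap
show();x,y,a=arc(2.35,14);rows([(x,y,55,a)])
snap('top','top1');snap('wrist','wrist1');import cv2
t=cv2.imread('pics/top1.png')[135:255,220:380]
cv2.imwrite('pics/topcrop1.png',cv2.resize(t,None,fx=4,fy=4,interpolation=cv2.INTER_CUBIC))
"
```

```text
time_s: 0.98
ee_pos: [0.4547, 0.3374, 0.1575]
eef_rot: [-180.0, 0.0, -138.4]
ft_force: [0.6, 0.1, 1.4]
opening: -0.0002
time_s: 1.4
ee_pos: [0.4523, 0.3404, 0.158]
eef_rot: [180.0, 0.0, -138.6]
ft_force: [-0.6, 0.6, 0.3]
opening: 0.0003
t 1.40 fix x -94.6 y 122.2 z 158.0 fixyaw -135.6 F [-0.6  0.6  0.3] op 0.000 q [-39.  22.  -4. 104.   2.  54.  88.]
[-0.0027, -0.0257, 0.103] [0.0, 0.0, -0.3]
```

View pics/wrist1.png

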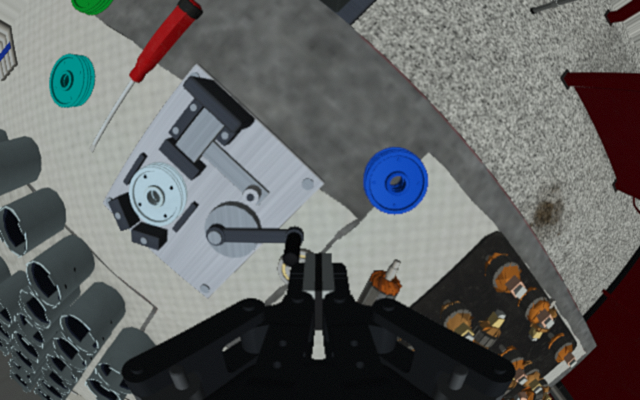

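View pics/topcrop1.png

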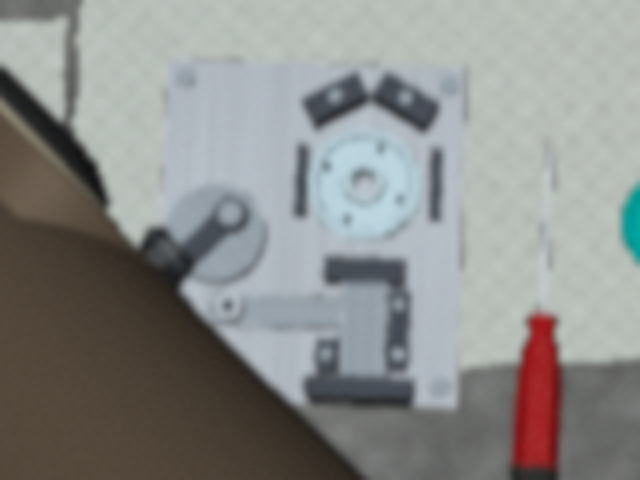

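```bash
python3 -m pendant '[[[0,-0.009,0.015],[0,0,0],0],[[-0.001,-0.018,0.03],[0,0,0],0],[[-0.002,-0.026,0.05],[0,0,0],0],[[-0.003,-0.026,0.05],[0,0,0],0],[[-0.003,-0.026,0.05],[0,0,0],0]]' && python3 -c "
from plan import *
from snap import snap
show();x,y,a=arc(2.35,14);rows([(x,y,55,a)])
snap('scene','scene1');snap('wrist','wrist2');import cv2
t=cv2.imread('pics/scene1.png')[130:270,220:400]
cv2.imwrite('pics/scenecrop1.png',cv2.resize(t,None,fx=4,fy=4,interpolation=cv2.INTER_CUBIC))
"
```

```text
time_s: 1.92
ee_pos: [0.4721, 0.3214, 0.1072]
eef_rot: [180.0, -0.1, -138.7]
ft_force: [-0.6, 0.9, 0.1]
opening: 0.0001
t 1.92 fix x -73.8 y 104.3 z 107.2 fixyaw -135.7 F [-0.6  0.9  0.1] op 0.000 q [-36.  26.  -4. 106.   2.  48.  90.]
[-0.0006, 0.0017, 0.0522] [0.0, -0.1, -0.4]
```

View pics/wrist2.png

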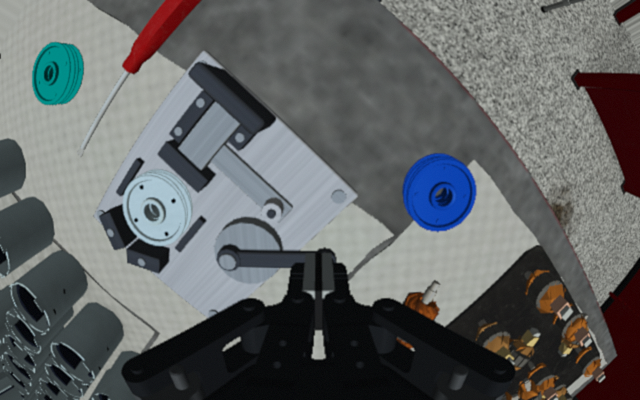

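View pics/scenecrop1.png

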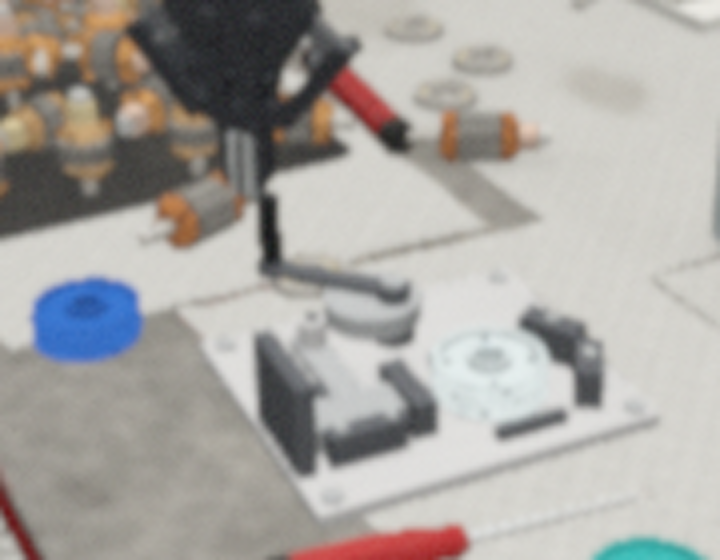

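The wrist view shows the fingertips (320,255) lined up with the pin, on its anticlockwise side. The scene crop shows the tips at (245,190), just behind and above the pin at (268,215). I'll go down to pin height.

```bash
python3 -m pendant '[[[0,0,0.015],[0,0,0],0],[[0,0.001,0.03],[0,0,0],0],[[0,0.002,0.045],[0,0,0],0],[[0,0.002,0.05],[0,0,0],0],[[0,0.002,0.05],[0,0,0],0]]' && python3 -c "
from plan import *
from snap import snap
show()
rows([(*arc(t,0)[:2],57,arc(t,0)[2]) for t in (2.35,2.25,2.15,2.05,1.95)])
snap('scene','scene2');import cv2
t=cv2.imread('pics/scene2.png')[130:270,220:400]
cv2.imwrite('pics/scenecrop2.png',cv2.resize(t,None,fx=4,fy=4,interpolation=cv2.INTER_CUBIC))
"
```

```text
time_s: 2.43
ee_pos: [0.4707, 0.3233, 0.0575]
eef_rot: [180.0, -0.0, -138.6]
ft_force: [-0.4, 0.4, 0.5]
opening: 0.0002
t 2.43 fix x -75.3 y 106.1 z 57.5 fixyaw -135.7 F [-0.4  0.4  0.5] op 0.000 q [-37.  30.  -4. 108.   3.  42.  90.]
[-0.0143, -0.0005, 0.0005] [0.0, -0.0, -0.3]
[-0.0219, 0.001, 0.0005] [0.0, -0.1, 5.4]
[-0.0295, 0.0017, 0.0005] [0.0, -0.1, 11.1]
[-0.0372, 0.0016, 0.0005] [0.0, -0.1, 16.9]
[-0.0449, 0.0008, 0.0005] [0.0, -0.1, 22.6]
```

View pics/scenecrop2.png

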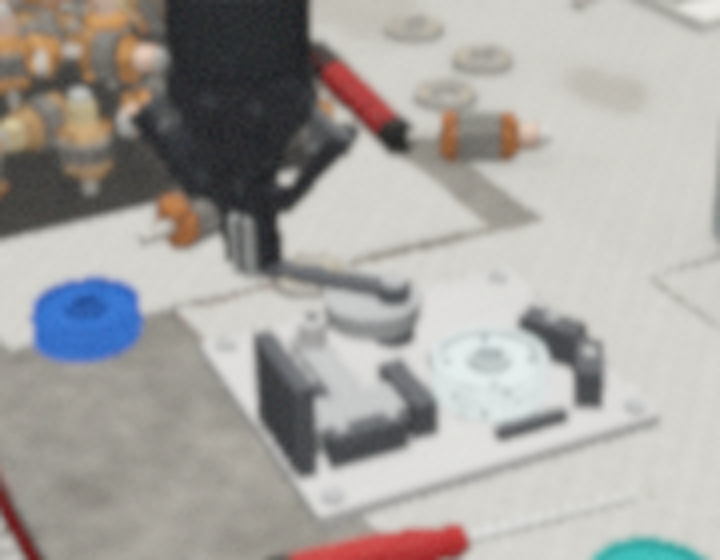

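```bash
python3 -m pendant '[[[-0.014,0,0],[0,0,0],0],[[-0.022,0.001,0],[0,0,5],0],[[-0.03,0.002,0],[0,0,11],0],[[-0.037,0.002,0],[0,0,17],0],[[-0.045,0.001,0],[0,0,23],0]]' && python3 -c "
from plan import *
from snap import snap
show()
rows([(*arc(t,0)[:2],57,arc(t,0)[2]) for t in (1.95,1.85,1.75,1.65,1.55,1.45)])
snap('scene','scene3');import cv2
t=cv2.imread('pics/scene3.png')[130:270,220:400]
cv2.imwrite('pics/scenecrop3.png',cv2.resize(t,None,fx=4,fy=4,interpolation=cv2.INTER_CUBIC))
"
```

```text
time_s: 2.9
ee_pos: [0.5038, 0.3528, 0.0588]
eef_rot: [-180.0, -0.1, -162.0]
ft_force: [-3.8, -4.3, 1.5]
opening: -0.0004
t 2.90 fix x -43.7 y 137.3 z 58.8 fixyaw -159.0 F [-3.8 -4.3  1.5] op -0.000 q [-41.  33.   3. 102.  -2.  45.  70.]
[-0.0003, 0.0007, 0.0018] [-0.0, -0.1, -0.8]
[-0.0079, 0.0022, 0.0018] [-0.0, -0.1, 5.0]
[-0.0155, 0.003, 0.0018] [-0.0, -0.1, 10.7]
[-0.0233, 0.0029, 0.0018] [-0.0, -0.1, 16.4]
[-0.0309, 0.0022, 0.0017] [-0.1, -0.1, 22.2]
[-0.0385, 0.0006, 0.0017] [-0.1, -0.1, 27.9]
```

View pics/scenecrop3.png

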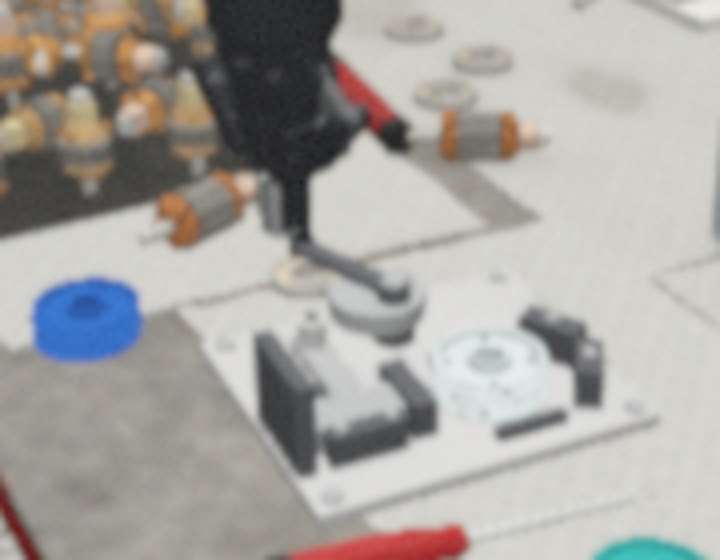

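The pin (297,240) is turning with the fingertips behind it and the slide hasn't moved. Contact force is about 6 N. Carrying on.

```bash
python3 -m pendant '[[[-0.008,0.002,0.001],[0,0,5],0],[[-0.016,0.003,0.001],[0,0,11],0],[[-0.023,0.003,0.002],[0,0,16],0],[[-0.031,0.002,0.002],[0,0,22],0],[[-0.039,0.001,0.002],[0,0,28],0]]' && python3 -c "
from plan import *
from snap import snap
show()
rows([(*arc(t,0)[:2],57,arc(t,0)[2]) for t in (1.45,1.35,1.25,1.15,1.05,.95)])
"
```

```text
time_s: 3.37
ee_pos: [0.5401, 0.3663, 0.0566]
eef_rot: [-179.9, -0.1, 170.2]
ft_force: [-5.9, -3.1, 0.9]
opening: -0.0001
t 3.37 fix x -8.2 y 152.6 z 56.6 fixyaw 173.1 F [-5.9 -3.1  0.9] op -0.000 q [-45.  37.  10.  96.  -8.  48.  49.]
[-0.0003, -0.001, -0.0004] [-0.1, -0.1, 0.1]
[-0.0079, 0.0005, -0.0004] [-0.1, -0.1, 5.8]
[-0.0156, 0.0011, -0.0004] [-0.1, -0.1, 11.5]
[-0.0233, 0.001, -0.0004] [-0.1, -0.1, 17.2]
[-0.0309, 0.0001, -0.0004] [-0.1, -0.1, 23.0]
[-0.0385, -0.0015, -0.0005] [-0.1, -0.1, 28.7]
```

```bash
python3 -m pendant '[[[-0.008,0,0],[0,0,6],0],[[-0.016,0.001,0],[0,0,11],0],[[-0.023,0.001,0],[0,0,17],0],[[-0.031,0,0],[0,0,23],0],[[-0.039,-0.002,0],[0,0,29],0]]' && python3 -c "
from plan import *
from snap import snap
show()
rows([(*arc(t,0)[:2],57,arc(t,0)[2]) for t in (.95,.85,.75,.65,.55,.45)])
snap('scene','scene4');snap('top','top4');import cv2
t=cv2.imread('pics/scene4.png')[130:270,220:400]
cv2.imwrite('pics/scenecrop4.png',cv2.resize(t,None,fx=4,fy=4,interpolation=cv2.INTER_CUBIC))
"
```

```text
time_s: 3.78
ee_pos: [0.5774, 0.3592, 0.0564]
eef_rot: [-179.9, -0.2, 141.2]
ft_force: [-6.4, -0.1, -0.0]
opening: 0.0002
t 3.78 fix x 29.5 y 147.4 z 56.4 fixyaw 144.2 F [-6.4 -0.1 -0. ] op 0.000 q [-47.  40.  17.  92. -15.  50.  27.]
[-0.0008, -0.0005, -0.0006] [-0.1, -0.2, -0.2]
[-0.0083, 0.0009, -0.0006] [-0.1, -0.2, 5.5]
[-0.016, 0.0016, -0.0006] [-0.1, -0.2, 11.2]
[-0.0237, 0.0015, -0.0007] [-0.1, -0.2, 16.9]
[-0.0314, 0.0007, -0.0007] [-0.1, -0.2, 22.7]
[-0.0389, -0.0009, -0.0007] [-0.1, -0.2, 28.4]
```

View pics/scenecrop4.png

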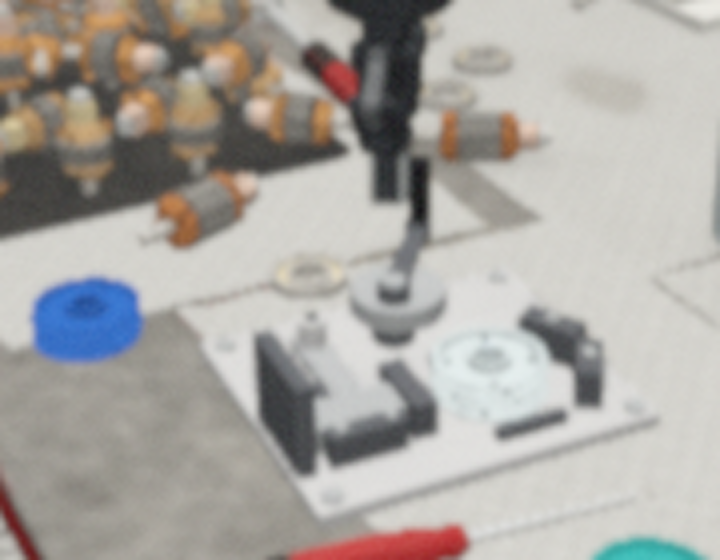

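The pin (420,190) is now forward-left with the tips behind it, and the bearing, caps and slide look unmoved. Carrying on.

```bash
python3 -m pendant '[[[-0.008,0.001,0],[0,0,5],0],[[-0.016,0.002,0],[0,0,11],0],[[-0.024,0.001,0],[0,0,17],0],[[-0.031,0.001,0],[0,0,23],0],[[-0.039,-0.001,0],[0,0,28],0]]' && python3 -c "
from plan import *
from snap import snap
show()
rows([(*arc(t,0)[:2],57,arc(t,0)[2]) for t in (.45,.35,.25,.15,.05,0)])
snap('scene','scene5');snap('top','top5');import cv2
t=cv2.imread('pics/top5.png')[135:255,220:380]
cv2.imwrite('pics/topcrop5.png',cv2.resize(t,None,fx=4,fy=4,interpolation=cv2.INTER_CUBIC))
"
```

```text
time_s: 4.3
ee_pos: [0.6075, 0.3354, 0.0564]
eef_rot: [-180.0, -0.2, 113.4]
ft_force: [-5.7, 3.0, 1.5]
opening: 0.0
t 4.30 fix x 60.7 y 125.2 z 56.4 fixyaw 116.4 F [-5.7  3.   1.5] op 0.000 q [-49.  42.  25.  91. -21.  52.   7.]
[-0.0011, -0.0008, -0.0006] [-0.0, -0.2, 0.6]
[-0.0087, 0.0005, -0.0006] [-0.1, -0.2, 6.3]
[-0.0164, 0.0011, -0.0007] [-0.1, -0.2, 12.1]
[-0.0241, 0.0009, -0.0007] [-0.1, -0.2, 17.8]
[-0.0317, -0.0, -0.0007] [-0.1, -0.2, 23.5]
[-0.0355, -0.0008, -0.0007] [-0.1, -0.2, 26.4]
```

View pics/topcrop5.png

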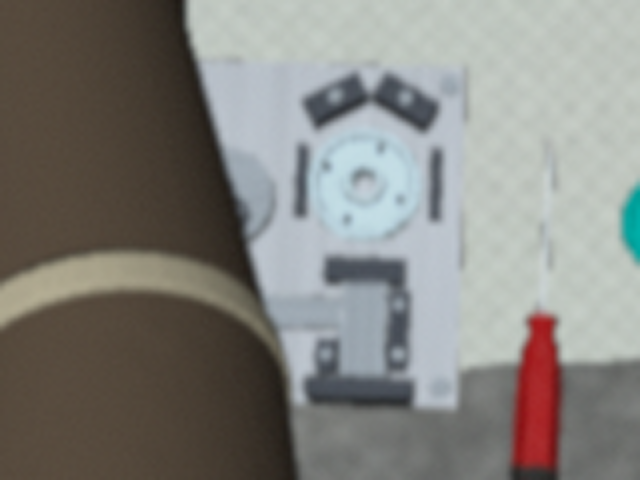

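```bash
python3 -m pendant '[[[-0.008,0.001,0],[0,0,6],0],[[-0.016,0.001,0],[0,0,12],0],[[-0.024,0.001,0],[0,0,18],0],[[-0.032,0,0],[0,0,23],0],[[-0.035,0,0],[0,0,26],0]]' && python3 -c "
from plan import *
from snap import snap
import cv2
show()
for n in ['scene','wrist']: snap(n,n+'6')
t=cv2.imread('pics/scene6.png')[130:270,220:400]
cv2.imwrite('pics/scenecrop6.png',cv2.resize(t,None,fx=4,fy=4,interpolation=cv2.INTER_CUBIC))
"
```

```text
time_s: 4.82
ee_pos: [0.6224, 0.3021, 0.0564]
eef_rot: [-180.0, -0.1, 87.5]
ft_force: [-3.9, 3.5, 0.7]
opening: -0.0002
t 4.82 fix x 77.3 y 92.7 z 56.4 fixyaw 90.4 F [-3.9  3.5  0.7] op -0.000 q [-50.  43.  31.  91. -26.  53. -12.]
```

View pics/scenecrop6.png

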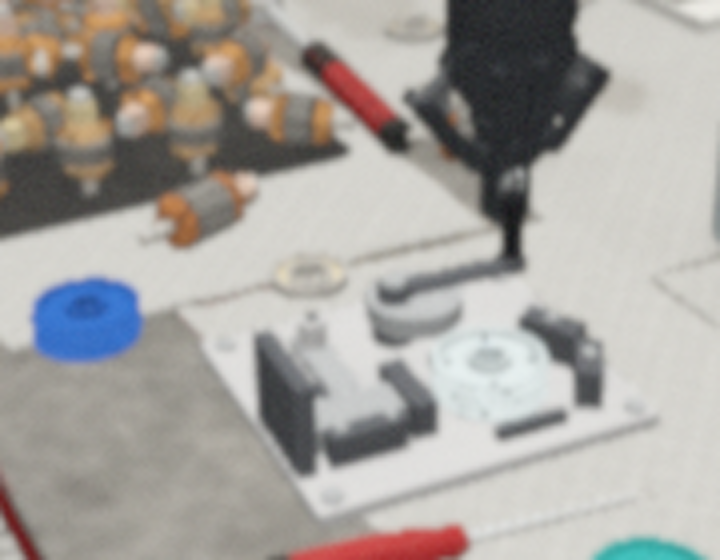

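View pics/wrist6.png

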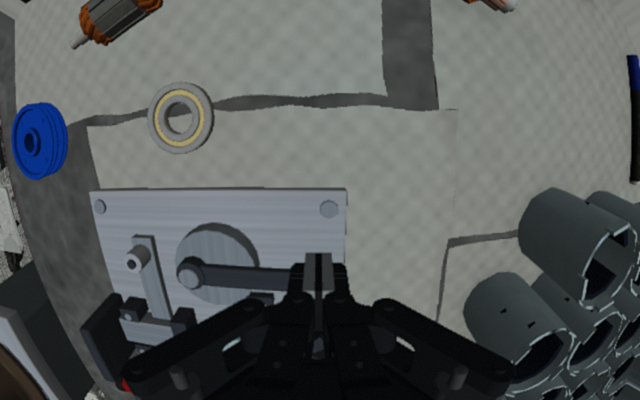

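```bash
python3 -m pendant '[[[0.015,0,0],[0,0,0],0],[[0.03,0,0],[0,0,0],0],[[0.03,0,-0.03],[0,0,0],0],[[0.03,0,-0.06],[0,0,0],0],[[0.03,0,-0.095],[0,0,0],0]]' && python3 -c "
from plan import *
from geo import proj
from snap import snap
import cv2
show()
c=snap('scene','scene7')
t=cv2.imread('pics/scene7.png')[150:250,280:380]
cv2.imwrite('pics/scenecrop7.png',cv2.resize(t,None,fx=6,fy=6,interpolation=cv2.INTER_CUBIC))
for th in (-.3,-.15,0,.15,.3):
  w=R@(np.array([.0008,.075])+.075*np.array([np.cos(th),np.sin(th)]))+o
  print(th,(proj(c,[*w,.088])-[280,150]+.5)*6,(proj(c,[*w,.046])-[280,150]+.5)*6)
w=R@np.array([.0008,.075])+o;print((proj(c,[*w,.046])-[280,150]+.5)*6)
a=-90;rows([(0,0,200,180),(-150,0,170,180),(-150,0,50,180)])
"
```

```text
time_s: 5.33
ee_pos: [0.6236, 0.3327, 0.1504]
eef_rot: [-179.9, 0.1, 87.6]
ft_force: [0.6, -0.7, 0.6]
opening: -0.0001
t 5.33 fix x 76.9 y 123.3 z 150.4 fixyaw 90.6 F [ 0.6 -0.7  0.6] op -0.000 q [-53.  39.  34.  85. -23.  63. -17.]
-0.3 [436.4842303  187.79605484] [432.31375593 285.81028166]
-0.15 [427.72836739 174.11505078] [423.7955964  271.44137467]
0 [414.98476771 161.32502557] [411.3712911  258.00456795]
0.15 [398.62759703 149.66048523] [395.40426795 245.74755119]
0.3 [379.07587816 139.32216017] [376.30285601 234.88272355]
[236.59068372 301.34646927]
[-0.1236, -0.0816, -0.0417] [0.6, 0.2, -89.5]
[-0.1223, -0.2318, -0.0129] [0.6, 0.2, -89.5]
[-0.1229, -0.2328, 0.1071] [0.6, 0.2, -89.5]
```

View pics/scenecrop7.png

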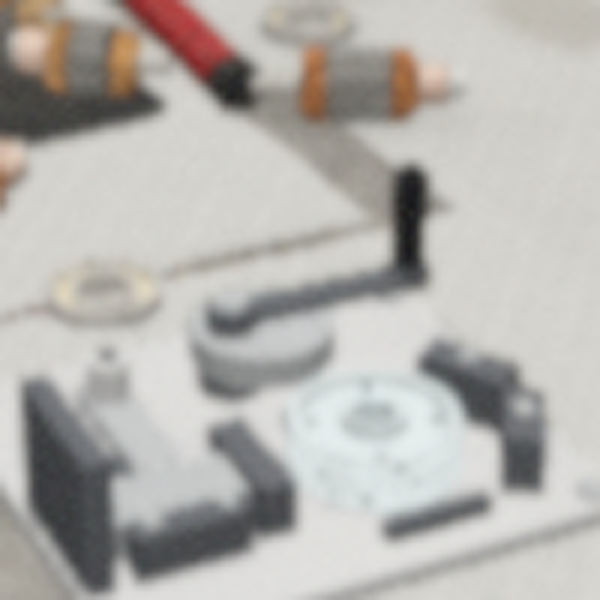

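Measured from the picture: the pin top is at (411,172) and the pivot at (232,305) in the crop, which puts the lever at about -0.05 rad, inside ±0.3. The slide is still back. Next I'll go over to behind the push plate.

```bash
python3 -m pendant '[[[-0.02,-0.025,-0.01],[0,0,-6],0],[[-0.04,-0.05,-0.02],[0,0,-12],0],[[-0.06,-0.075,-0.03],[0,0,-18],0],[[-0.08,-0.1,-0.03],[0,0,-24],0],[[-0.09,-0.125,-0.03],[0,0,-30],0]]' && python3 -c "
from plan import *
show()
rows([(-150,0,160,180)])
"
```

```text
time_s: 5.8
ee_pos: [0.4953, 0.2457, 0.1818]
eef_rot: [179.8, 0.1, 117.7]
ft_force: [1.2, -0.4, -0.2]
opening: 0.0
t 5.80 fix x -46.7 y 29.8 z 181.8 fixyaw 120.7 F [ 1.2 -0.4 -0.2] op 0.000 q [-55.  21.  30. 107. -12.  56.   8.]
[0.0271, -0.1041, 0.0215] [0.1, 0.1, -59.3]
```

```bash
python3 -m pendant '[[[0.005,-0.02,0],[0,0,-6],0],[[0.01,-0.04,0],[0,0,-12],0],[[0.015,-0.06,0],[0,0,-18],0],[[0.02,-0.08,0.01],[0,0,-24],0],[[0.027,-0.104,0.02],[0,0,-30],0]]' && python3 -c "
from plan import *
show()
rows([(-150,0,160,180)])
"
```

```text
time_s: 6.22
ee_pos: [0.3914, 0.2245, 0.1616]
eef_rot: [179.8, 0.1, 147.8]
ft_force: [0.1, 0.3, 0.8]
opening: -0.0002
t 6.22 fix x -149.4 y 3.4 z 161.6 fixyaw 150.8 F [0.1 0.3 0.8] op -0.000 q [-57.  11.  24. 121.  -6.  49.  28.]
[-0.0011, -0.0032, 0.0016] [0.2, 0.2, -29.2]
```

```bash
python3 -m pendant '[[[0,-0.001,0],[0,0,-6],0],[[0,-0.002,0],[0,0,-12],0],[[-0.001,-0.003,0],[0,0,-18],0],[[-0.001,-0.003,0],[0,0,-24],0],[[-0.001,-0.003,0],[0,0,-29],0]]' && python3 -c "
from plan import *
show()
from snap import snap
snap('wrist','wrist8')
c=snap('top','top8');import cv2
t=cv2.imread('pics/top8.png')[135:255,220:380]
cv2.imwrite('pics/topcrop8.png',cv2.resize(t,None,fx=4,fy=4,interpolation=cv2.INTER_CUBIC))
rows([(-140,0,42,180)])
"
```

```text
time_s: 6.63
ee_pos: [0.3906, 0.2214, 0.1614]
eef_rot: [179.9, 0.1, 176.8]
ft_force: [0.1, -0.1, 0.4]
opening: -0.0002
t 6.63 fix x -150.0 y 0.1 z 161.4 fixyaw 179.8 F [ 0.1 -0.1  0.4] op -0.000 q [-53.  11.  19. 121.  -5.  49.  56.]
[-0.0099, 0.0, 0.1193] [0.1, 0.1, -0.5]
```

View pics/wrist8.png

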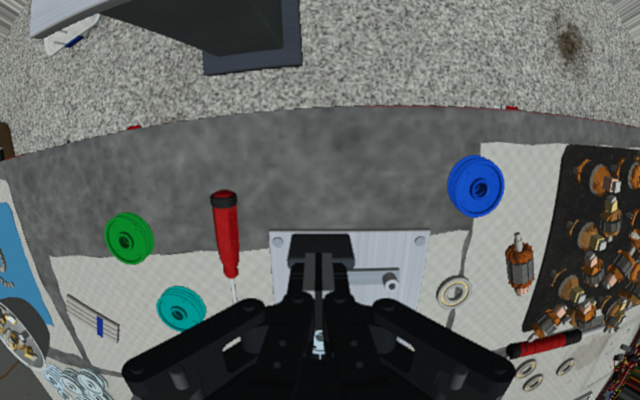

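View pics/topcrop8.png

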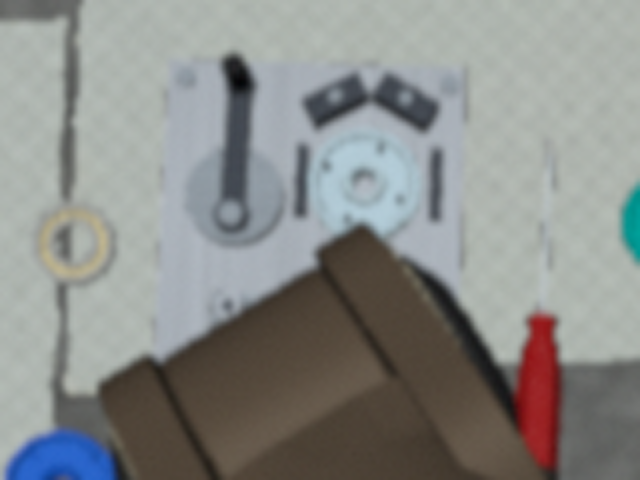

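The top crop shows the lever running straight forward, from pivot (231,213) to its end (238,70). The wrist view shows the shut fingers in line with the push plate (about 320,250). I'll descend behind the plate.

```bash
python3 -m pendant '[[[0,0,0.025],[0,0,0],0],[[0,0,0.05],[0,0,0],0],[[0,0,0.08],[0,0,0],0],[[-0.005,0,0.11],[0,0,0],0],[[-0.01,0,0.119],[0,0,0],0]]' && python3 -m pendant '[[[-0.002,0,0],[0,0,0],0],[[-0.004,0,0],[0,0,0],0],[[-0.006,0,0],[0,0,0],0],[[-0.008,0,0],[0,0,0],0],[[-0.01,0,0],[0,0,0],0]]'&& python3 -c "
from plan import *
show()
from snap import snap
c=snap('scene','scene9');import cv2
t=cv2.imread('pics/scene9.png')[130:270,220:400]
cv2.imwrite('pics/scenecrop9.png',cv2.resize(t,None,fx=4,fy=4,interpolation=cv2.INTER_CUBIC))
rows([(-113,0,42,180),(-88,0,42,180)])
"
```

```text
time_s: 7.15
ee_pos: [0.3985, 0.2191, 0.0387]
eef_rot: [-179.8, -0.2, 176.3]
ft_force: [-1.4, 0.1, -0.8]
opening: 0.0
time_s: 7.57
ee_pos: [0.4107, 0.2191, 0.043]
eef_rot: [179.9, 0.1, 176.3]
ft_force: [0.1, 0.0, -1.3]
opening: 0.0002
t 7.57 fix x -129.8 y -1.1 z 43.0 fixyaw 179.2 F [ 0.1  0.  -1.3] op 0.000 q [-47.  24.  16. 124. -12.  33.  64.]
[-0.0165, 0.0013, 0.0009] [0.1, 0.1, -0.8]
[-0.0415, 0.0017, 0.001] [0.1, 0.1, -0.8]
```

View pics/scenecrop9.png

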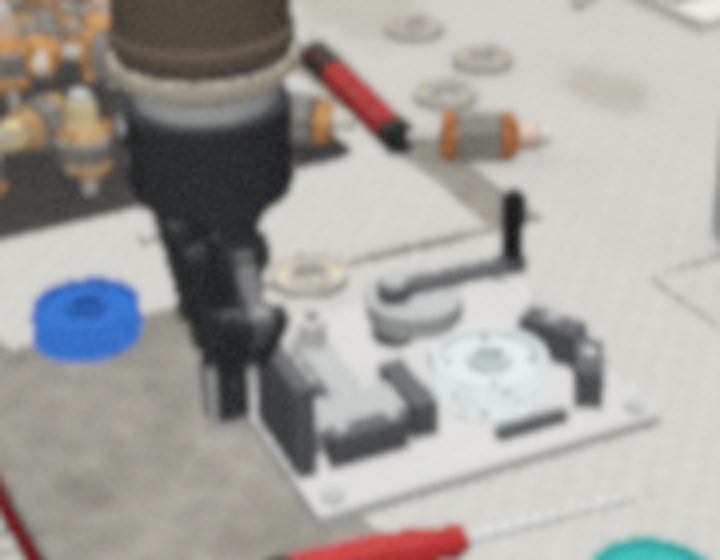

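The shut fingers (225,385) are right behind the push plate (285,400). Starting the forward push.

```bash
python3 -m pendant '[[[-0.005,0,0],[0,0,0],0],[[-0.01,0.001,0],[0,0,0],0],[[-0.015,0.001,0],[0,0,0],0],[[-0.02,0.001,0],[0,0,0],0],[[-0.025,0.001,0],[0,0,0],0]]' && python3 -c "
from plan import *
show();rows([(-88,0,42,180)])"
```

```text
time_s: 8.03
ee_pos: [0.4347, 0.2181, 0.0416]
eef_rot: [180.0, -0.1, 176.3]
ft_force: [-3.7, 1.4, 2.8]
opening: 0.0002
t 8.03 fix x -105.9 y -0.8 z 41.6 fixyaw 179.3 F [-3.7  1.4  2.8] op 0.000 q [-45.  26.  16. 121. -12.  34.  66.]
[-0.0178, 0.001, -0.0004] [0.0, -0.1, -0.7]
```

```bash
python3 -m pendant '[[[-0.002,0,0],[0,0,0],0],[[-0.004,0,0],[0,0,0],0],[[-0.006,0,0],[0,0,0],0],[[-0.008,0,0],[0,0,0],0],[[-0.01,0,0],[0,0,0],0]]' && python3 -c "
from plan import *
show();rows([(-88,0,42,180)])
from snap import snap
c=snap('scene','scene10');import cv2
t=cv2.imread('pics/scene10.png')[130:270,220:400]
cv2.imwrite('pics/scenecrop10.png',cv2.resize(t,None,fx=4,fy=4,interpolation=cv2.INTER_CUBIC))"
```

```text
time_s: 8.45
ee_pos: [0.4446, 0.2175, 0.0416]
eef_rot: [180.0, -0.0, 176.3]
ft_force: [-4.0, 3.9, 1.1]
opening: -0.0002
t 8.45 fix x -95.9 y -1.0 z 41.6 fixyaw 179.3 F [-4.   3.9  1.1] op -0.000 q [-44.  27.  16. 120. -12.  35.  67.]
[-0.0079, 0.0011, -0.0004] [0.0, -0.0, -0.7]
```

View pics/scenecrop10.png

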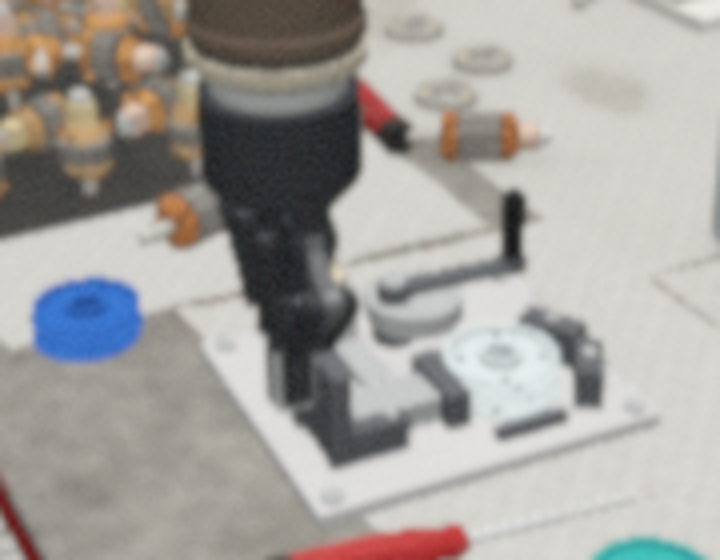

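The slide and caps have moved forward and force is steady at about 4–6 N. The caps (502,360) are close to the V, so I'll push on gently until the force rises.

```bash
python3 -m pendant '[[[-0.002,0,0],[0,0,0],0],[[-0.004,0,0],[0,0,0],0],[[-0.006,0,0],[0,0,0],0],[[-0.007,0,0],[0,0,0],0],[[-0.007,0,0],[0,0,0],0]]' && python3 -c "
from plan import *
show()"
```

```text
time_s: 8.92
ee_pos: [0.4521, 0.2167, 0.0416]
eef_rot: [180.0, 0.0, 176.3]
ft_force: [-3.5, 2.8, 1.2]
opening: 0.0002
t 8.92 fix x -88.4 y -1.3 z 41.6 fixyaw 179.2 F [-3.5  2.8  1.2] op 0.000 q [-44.  27.  16. 119. -13.  35.  67.]
```

```bash
python3 -m pendant '[[[-0.001,0,0],[0,0,0],0],[[-0.001,0,0],[0,0,0],0],[[-0.002,0,0],[0,0,0],0],[[-0.002,0,0],[0,0,0],0],[[-0.002,0,0],[0,0,0],0]]' && python3 -c "
from plan import *
show()
from snap import snap
c=snap('scene','scene11');import cv2
t=cv2.imread('pics/scene11.png')[150:250,280:400]
cv2.imwrite('pics/scenecrop11.png',cv2.resize(t,None,fx=6,fy=6,interpolation=cv2.INTER_CUBIC))"
```

```text
time_s: 9.33
ee_pos: [0.4527, 0.2167, 0.0416]
eef_rot: [-180.0, -0.1, 176.3]
ft_force: [-6.8, 3.6, 2.9]
opening: 0.0
t 9.33 fix x -87.8 y -1.3 z 41.6 fixyaw 179.3 F [-6.8  3.6  2.9] op 0.000 q [-44.  27.  16. 119. -13.  36.  67.]
```

View pics/scenecrop11.png

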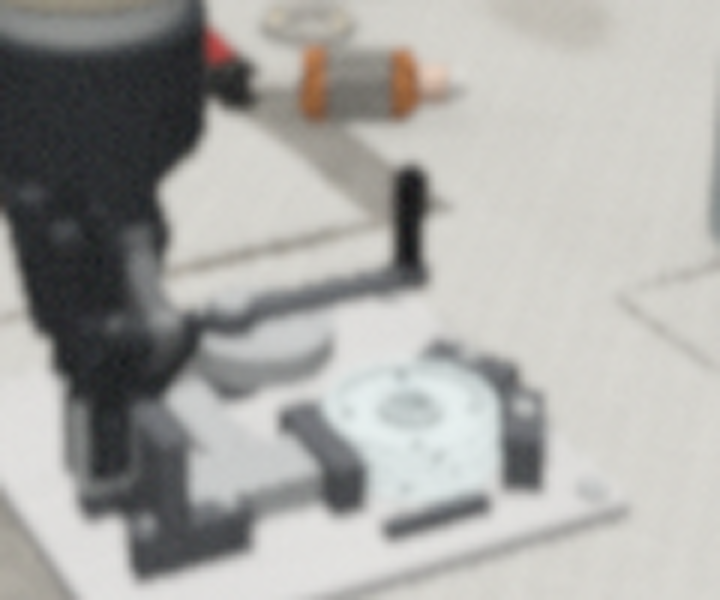

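The tip advanced only 0.6 mm of the 2 mm I commanded and the force is rising, so it's probably home. I'll press a little harder to be sure.

```bash
python3 -m pendant '[[[-0.001,0,0],[0,0,0],0],[[-0.002,0,0],[0,0,0],0],[[-0.003,0,0],[0,0,0],0],[[-0.004,0,0],[0,0,0],0],[[-0.004,0,0],[0,0,0],0]]' && python3 -c "
from plan import *
show()"
```

```text
time_s: 9.8
ee_pos: [0.453, 0.2165, 0.0414]
eef_rot: [-179.9, -0.5, 176.4]
ft_force: [-18.8, 3.8, 15.2]
opening: 0.0001
t 9.80 fix x -87.5 y -1.5 z 41.4 fixyaw 179.3 F [-18.8   3.8  15.2] op 0.000 q [-43.  27.  16. 119. -13.  36.  67.]
```

Hard stop: 19 N forward with almost no motion. I'll back off and retreat clear, then measure.

```bash
python3 -m pendant '[[[0.01,0,0],[0,0,0],0],[[0.03,0,0],[0,0,0],0],[[0.05,0,0],[0,0,0],0],[[0.06,0,-0.02],[0,0,0],0],[[0.06,0,-0.05],[0,0,0],0]]' && python3 -m pendant '[[[0,0.035,-0.04],[0,0,0],0],[[0,0.07,-0.08],[0,0,0],0],[[0,0.105,-0.12],[0,0,0],0],[[0,0.14,-0.15],[0,0,0],0],[[0,0.17,-0.15],[0,0,0],0]]' && python3 -c "
from plan import *
show()
from snap import snap
import cv2
snap('top','top12');snap('scene','scene12')
t=cv2.imread('pics/top12.png')[135:255,220:380]
cv2.imwrite('pics/topcrop12.png',cv2.resize(t,None,fx=5,fy=5,interpolation=cv2.INTER_CUBIC))
t=cv2.imread('pics/scene12.png')[150:250,280:400]
cv2.imwrite('pics/scenecrop12.png',cv2.resize(t,None,fx=6,fy=6,interpolation=cv2.INTER_CUBIC))"
```

```text
time_s: 10.22
ee_pos: [0.3948, 0.2184, 0.0901]
eef_rot: [-179.7, -0.2, 176.3]
ft_force: [1.2, 0.2, 0.3]
opening: 0.0
time_s: 10.63
ee_pos: [0.41, 0.3698, 0.2366]
eef_rot: [179.8, 0.3, 176.1]
ft_force: [0.8, -0.3, 0.1]
opening: -0.0001
t 10.63 fix x -138.3 y 149.4 z 236.6 fixyaw 179.0 F [ 0.8 -0.3  0.1] op -0.000 q [-62.  16.  18. 103.  -6.  62.  44.]
```

View pics/topcrop12.png

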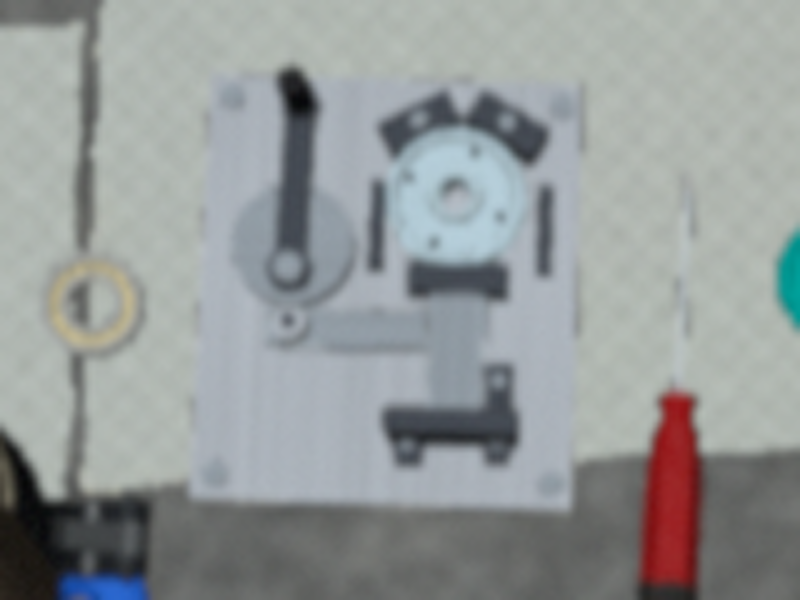

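View pics/scenecrop12.png

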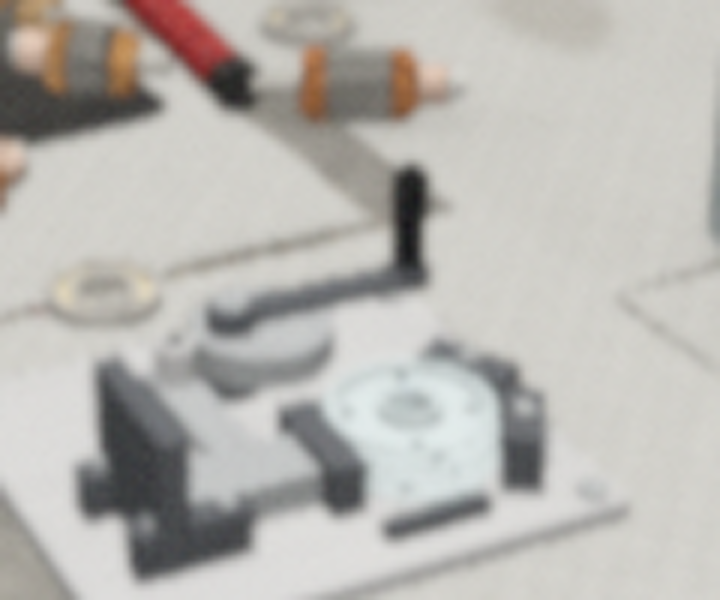

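Run:
```python
from geo import *
d=np.load('fix.npz');o,R=d['o'],d['R']
c=pickle.load(open('pics/top12.pkl','rb'))
f=lambda x,y,z:R.T@(ray(c,(x+.5)/5-.5+220,(y+.5)/5-.5+135,z)[:2]-o)*1000
A=f(290,265,.046);P=f(291,83,.088)
print('caps',f(455,197,.034),'was',f(455,230,.034),'roller',f(287,321,.036),'was',f(285,382,.036),'pin',P,'ang',np.arctan2(*(P-A)[::-1]),'bearing',f(93,306,.009))
print('plate top rear',f(450,410,.068),f(450,478,.068))
```

```text
caps [36.90623312  2.92630723] was [21.75320263  2.47213143] roller [-21.93952749  76.09380942] was [-49.37955446  75.84615316] pin [73.59501455 73.25331627] ang -0.020999741650814703 bearing [-13.09268873 168.10916281]
plate top rear [-63.75949508   1.20479165] [-92.98955894   0.3187277 ]
```

Slide travel reads about 26 mm, caps x about 37 mm, cam about -0.02 rad, and the bearing hasn't moved. The caps' y of 2.9 mm was picked by eye, so I'll fit the outline by mask and compare it with its surroundings.

Run:
```python
from geo import *
import cv2
d=np.load('fix.npz');o,R=d['o'],d['R']
for tag in ('top0','top12'):
    c=pickle.load(open(f'pics/{tag}.pkl','rb'))
    im=c['frame'][135:255,220:380]
    im=cv2.resize(im,None,fx=5,fy=5,interpolation=cv2.INTER_CUBIC)
    F=lambda x,y,z:R.T@(ray(c,(x+.5)/5-.5+220,(y+.5)/5-.5+135,z)[:2]-o)*1000
    i=im.astype(int)
    m=((i[:,:,2]-i[:,:,0]>10)&(i[:,:,1]-i[:,:,0]>5)).astype(np.uint8); m[:, :350]=0;m[:,560:]=0; m[300:]=0
    m=cv2.morphologyEx(m,cv2.MORPH_OPEN,np.ones((7,7)))
    cs=sorted(cv2.findContours(m,0,1)[0],key=cv2.contourArea)[-1]
    e=cv2.minEnclosingCircle(cv2.convexHull(cs)); el=cv2.fitEllipse(cv2.convexHull(cs))
    print(tag,e,el,F(*el[0],.03))
    dk=(i.sum(2)<270).astype(np.uint8)
    for k in cv2.findContours(dk,0,1)[0]:
        if cv2.contourArea(k)>500:
            x,y,w,h=cv2.boundingRect(k);print('  dark',x,y,x+w,y+h,'centre fix at z.03',np.round(F(x+w/2,y+h/2,.03),1))
```

```text
top0 ((454.5, 190.0), 151.0009307861328) ((423.2500305175781, 191.0264892578125), (220.05674743652344, 1036.6239013671875), 90.78488159179688) [40.14720351 17.5080303 ]
  dark 203 561 243 585 centre fix at z.03 [-134.2  100.3]
  dark 260 553 292 583 centre fix at z.03 [-131.4   77. ]
  dark 525 549 565 600 centre fix at z.03 [-131.2  -41.7]
  dark 140 548 187 600 centre fix at z.03 [-135.3  126.5]
  dark 573 531 608 557 centre fix at z.03 [-117.2  -61.5]
  dark 69 479 144 565 centre fix at z.03 [-113.1  152.9]
  dark 383 444 516 517 centre fix at z.03 [-90.8   1.6]
  dark 631 396 714 600 centre fix at z.03 [-96.  -97.4]
  dark 484 388 509 439 centre fix at z.03 [-60.3 -18.4]
  dark 408 324 504 368 centre fix at z.03 [-30.4   0.6]
  dark 134 268 309 398 centre fix at z.03 [-27.2 105.9]
  dark 371 187 382 268 centre fix at z.03 [22.8 38.1]
  dark 383 97 546 163 centre fix at z.03 [69.  -0.3]
top12 ((454.5, 189.5), 151.3622589111328) ((424.01507568359375, 190.3946533203125), (222.20457458496094, 947.7950439453125), 90.94137573242188) [40.44840908 17.17107417]
  dark 0 432 154 600 centre fix at z.03 [-110.8  166.1]
  dark 633 398 709 600 centre fix at z.03 [-96.4 -96.8]
  dark 387 390 517 462 centre fix at z.03 [-66.4   1.3]
  dark 412 265 504 297 centre fix at z.03 [-0.8  0.5]
  dark 383 117 414 152 centre fix at z.03 [66.1 29.6]
  dark 467 98 545 162 centre fix at z.03 [ 69.5 -19.2]
  dark 280 70 317 251 centre fix at z.03 [52.8 74.6]
```

Run:
```python
from geo import *
import cv2
d=np.load('fix.npz');o,R=d['o'],d['R']
for tag in ('top0','top12'):
    c=pickle.load(open(f'pics/{tag}.pkl','rb'))
    im=cv2.resize(c['frame'][135:255,220:380],None,fx=5,fy=5,interpolation=cv2.INTER_CUBIC)
    F=lambda x,y,z:R.T@(ray(c,(x+.5)/5-.5+220,(y+.5)/5-.5+135,z)[:2]-o)*1000
    i=im.astype(int)
    y0=230 if tag=='top0' else 197
    print('col',i[y0-45,455],'plate',i[300,400],'row cloth',i[200,620])
    m=((i[:,:,1]-i[:,:,0]>10)&(i.sum(2)>480)).astype(np.uint8); m[:,:378]=0;m[:,540:]=0;m[:100]=0;m[310:]=0
    m=cv2.morphologyEx(m,cv2.MORPH_OPEN,np.ones((9,9)))
    k=sorted(cv2.findContours(m,0,1)[0],key=cv2.contourArea)[-1]
    el=cv2.fitEllipse(cv2.convexHull(k))
    print(tag,cv2.boundingRect(k),el,'caps fix',F(*el[0],.034))
```

```text
col [168 190 201] plate [159 166 173] row cloth [161 167 162]
top0 (388, 157, 142, 147) ((455.3401184082031, 229.49386596679688), (145.765380859375, 147.30072021484375), 28.491304397583008) caps fix [21.98907009  2.32612593]
col [180 204 216] plate [169 176 184] row cloth [172 179 173]
top12 (386, 131, 144, 131) ((454.9949035644531, 199.07119750976562), (133.91896057128906, 152.09072875976562), 90.93379211425781) caps fix [35.95306957  2.90003701]
```

Run:
```python
from geo import *
import cv2
d=np.load('fix.npz');o,R=d['o'],d['R']
c=pickle.load(open('pics/scene12.pkl','rb'))
for q in [(37,0),(37,3),(37,-3),(33,0)]:
    print(q,(proj(c,[*(R@np.array(q)/1000+o),.034])-[280,150]+.5)*6)
print('axis',(proj(c,[*(R@np.array((0,75))/1000+o),.046])-[280,150]+.5)*6)
f=lambda x,y,z:R.T@(ray(c,(x+.5)/6-.5+280,(y+.5)/6-.5+150,z)[:2]-o)*1000
print('caps',f(409,408,.034),'axis',f(232,302,.046))
t=c['frame'][190:240,325:385,::-1]
cv2.imwrite('pics/sc13.png',cv2.resize(t,None,fx=12,fy=12,interpolation=cv2.INTER_CUBIC))
t=pickle.load(open('pics/top12.pkl','rb'))['frame'][150:200,290:340,::-1]
cv2.imwrite('pics/tc13.png',cv2.resize(t,None,fx=12,fy=12,interpolation=cv2.INTER_CUBIC))
```

```text
(37, 0) [418.33017209 402.99219818]
(37, 3) [414.22744579 398.91824879]
(37, -3) [422.45471693 407.08781308]
(33, 0) [408.6001846  405.66849869]
axis [234.66563291 301.82384124]
caps [32.38021976 -1.76439219] axis [-0.94366149 74.90773825]
```

View pics/sc13.png

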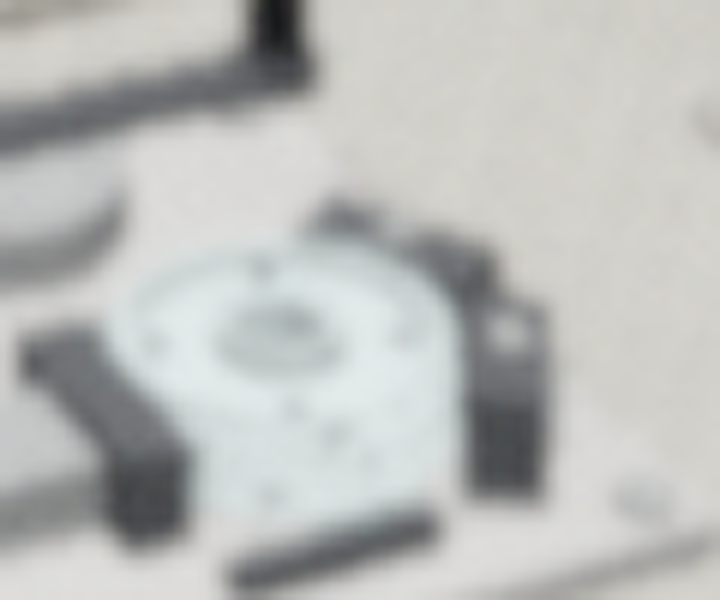

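View pics/tc13.png

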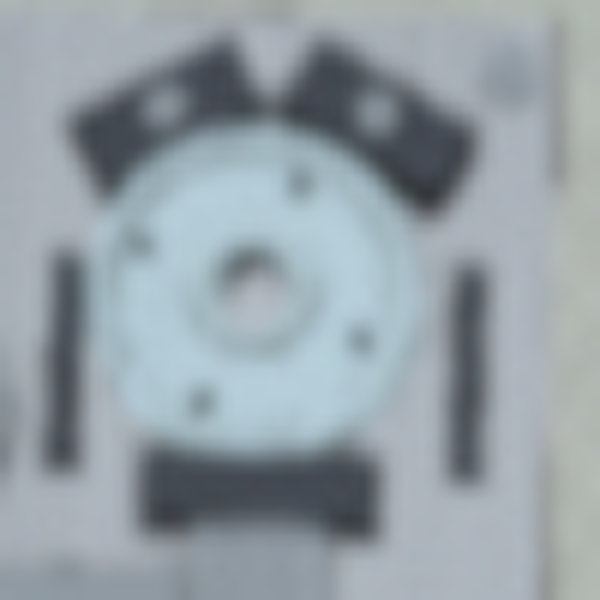

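In both views the caps bear on the jaw and on both V blocks with no gap. The tip travel (25.5 mm) and the 19 N hard stop agree. The two cameras put caps y on opposite sides of zero (+2.9 and about -1.8 mm), which is consistent with calibration bias. The robot is clear of everything, so I'm handing in.

```bash
python3 -c "
from workcell import sensors, r
s=sensors.get_state();print(s['time_s'],s['ee_pos'],s['ft_force']);print(r.close_job())"
```

```text
10.7333 [0.40868175 0.37684282 0.23592716] [ 0.16768967 -0.30172121 -1.1769359 ]
the job is handed in; nothing more can be done
None
```

I turned the cam lever from about 2.35 rad to straight forward, then pushed the slide home by its upright plate. I used only shut fingertips, then retreated clear and handed in at 10.7 s. The hand-in gave no verdict.

| Last check | Reading | Required |
|---|---|---|
| Cam angle | about -0.02 to -0.05 rad | within 0.3 rad |
| Slide travel | about 25.5 mm from the fingertips, about 27 mm from the roller in the top view | at least 21 mm |
| Caps, along the slide | about 36–37 mm in the top view, about 32–34 mm in the scene view | 32.5–42 mm |
| Caps, across | +2.9 mm in the top view, about -1.8 mm in the scene view | within 5 mm |

- **Slide:** it came to a hard stop at about 19 N.
- **Caps position:** the two cameras differ by about 3–5 mm. The cameras are only good to about 2 mm each, so I put this down to calibration. The scene view's first reading along the slide (32.4 mm) was just short of the limit. Correcting it for the offset I measured at the cam pivot gives about 33.5 mm. In both pictures the caps touch the jaw and the V blocks with no visible gap.
- **Failed check:** one colour-mask fit of the caps came out wrong, so I discarded it and refitted. The second fit lost part of the outline along the slide.
- **Other things:** the bearing measured in the same place, and the screwdriver looks unmoved in the pictures. The caps were never touched, and at hand-in the arm was touching nothing.

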